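Sort the mending and washing-line odds and ends into their trays

TASK

Sort the loose things at the front of the worktop into their trays: stand the red and the green thread reel upright in the blue tray, one in each of its two bays, lay both clothes pegs flat on the floor of the green tray, not one on top of the other, and stand the yellow tape measure upright, the way it stands now, in the small white tray, sitting fully down on its floor. Let go of everything and leave it at rest.

Things in the scene. Friction and masses are not known exactly. Their poses are not given: they have to be found in the camera images.
- red_reel: wooden-ended reel of red sewing thread standing upright on the worktop: 28 mm diameter, 39 mm high, about 20 g; origin at the centre of its underside, z up its axis, same all round. Grasp it across its diameter, high up
- green_reel: wooden-ended reel of green sewing thread standing upright on the worktop: 28 mm diameter, 39 mm high, about 20 g; origin at the centre of its underside, z up its axis, same all round. Grasp it across its diameter, high up
- peg_a: closed wooden clothes peg with a steel spring, lying flat on the worktop at the start; 73 long x 24 wide x 11 mm high, about 15 g; origin at the centre of its underside, x along its length, y across its width, z up. Grasp it from above across its 24 mm width, near the middle. There are two pegs exactly alike
- peg_b: closed wooden clothes peg with a steel spring, lying flat on the worktop at the start; 73 long x 24 wide x 11 mm high, about 15 g; origin at the centre of its underside, x along its length, y across its width, z up. Grasp it from above across its 24 mm width, near the middle. There are two pegs exactly alike
- tape_measure: yellow boxy tape measure standing upright; 77 long x 35 wide x 56 mm high overall, about 140 g; origin at the centre of its underside, x along its length, y across its width, z up. The solid case to grip spans x from -39 to +24 mm, y +-18 mm and reaches up to 52 mm; grasp it from above across its width at x about -7 mm. At the start its length is within 0.45 rad of world x
- reel_tray: blue plastic tray with two equal square bays side by side, fixed to the worktop; outside 60 (x) x 116 (y) x 18 mm high, walls and floor 4 mm; origin at the centre of its underside, bay centres at y = +28 and -28 mm, each bay 52 x 52 mm inside, its floor 4 mm up; z up
- peg_tray: green plastic tray, the largest and lowest of the three, one undivided bay, fixed to the worktop; outside 113 (x) x 168 (y) x 13 mm high, inside 105 x 160 mm, walls and floor 4 mm; origin at the centre of its underside, z up. Two pegs fit side by side, their lengths along the tray's x
- tape_tray: small white plastic tray with one undivided bay, fixed to the worktop; outside 113 (x) x 68 (y) x 18 mm high, inside 105 x 60 mm, walls and floor 4 mm; origin at the centre of its underside, z up. The tape measure stands in it with its length along the tray's x, either way round

How it is judged (in metres and radians):
At the end, for the whole second after the job is handed in: One reel within 16 mm of each blue bay's centre, both pegs inside the green tray, the tape measure inside the white one; each with its underside on the tray floor (under 8 mm above the tray's underside), within 0.15 rad of upright (pegs: flat, same side up), and at rest ((((x of red_reel in the frame of reel_tray between -0.016 and 0.016 m and y of red_reel in the frame of reel_tray between 0.012 and 0.044 m and z of red_reel in the frame of reel_tray below 0.008 m and angle between red_reel's own z axis and vertical below 0.15 rad) and (x of green_reel in the frame of reel_tray between -0.016 and 0.016 m and y of green_reel in the frame of reel_tray between -0.044 and -0.012 m and z of green_reel in the frame of reel_tray below 0.008 m and angle between green_reel's own z axis and vertical below 0.15 rad)) or ((x of green_reel in the frame of reel_tray between -0.016 and 0.016 m and y of green_reel in the frame of reel_tray between 0.012 and 0.044 m and z of green_reel in the frame of reel_tray below 0.008 m and angle between green_reel's own z axis and vertical below 0.15 rad) and (x of red_reel in the frame of reel_tray between -0.016 and 0.016 m and y of red_reel in the frame of reel_tray between -0.044 and -0.012 m and z of red_reel in the frame of reel_tray below 0.008 m and angle between red_reel's own z axis and vertical below 0.15 rad))) and x of peg_a in the frame of peg_tray between -0.052 and 0.052 m and y of peg_a in the frame of peg_tray between -0.08 and 0.08 m and z of each of peg_a, peg_b in the frame of peg_tray below 0.008 m and angle between each of peg_a, peg_b, tape_measure's own z axis and vertical below 0.15 rad and x of peg_b in the frame of peg_tray between -0.052 and 0.052 m and y of peg_b in the frame of peg_tray between -0.08 and 0.08 m and x of tape_measure in the frame of tape_tray between -0.035 and 0.035 m and y of tape_measure in the frame of tape_tray between -0.025 and 0.025 m and z of tape_measure in the frame of tape_tray below 0.008 m and linear speed of each of red_reel, green_reel, peg_a, peg_b, tape_measure below 0.02 m/s and angular speed of each of red_reel, green_reel, peg_a, peg_b, tape_measure below 0.3 rad/s); the robot touches nothing.
It also fails if it takes over 128 s, if anything falls off the work surface, if the arm or the gripper's body presses on something with over 40 N, if the wrist force passes 120 N, or if a joint passes its speed limit or range.

ROBOT

A 6-joint arm with a two-finger parallel gripper is mounted at the origin on a cart in front of the work surface, level with it; the furniture and walls round the work are solid. World frame = base frame: x ahead of the robot, y to its left, z up, the work surface at z = 0. Lengths are in m, angles in degrees, forces in N, time in s.
With the tool pointing down it reaches from about 0.275 to 0.725 m from the base axis. Payload 15.9 kg.
Tool frame: the origin (TCP) lies at the very end of the fingers, on their centre line; the grasp point (between the pads) lies bot.grip_depth behind it (bot.grip_depth is the distance from the TCP to the grasp point, in m); z points along the fingers, y is the line along which they close (so a half turn about z gives the same grasp; the last joint's range is limited). The gripper opens to 85 mm and grips with 20 to 120 N. Pads are 22 mm wide; open, the fingers measure 114 mm over their backs; the gripper's body (76 mm by 85 mm) begins 54 mm behind the grasp point. The pads swing forward as they close: fully open they stand 13 mm farther back than shut.
Start: joints at [63.197, 12.198, -1.971, 75.831, 0, 90], TCP at [0.225, 0.446, 0.231] pointing down, gripper open.
Joint ranges: [-170.91, 170.91], [-42.67, 98.43], [-65.05, 77.54], [-120.47, 116.71], [-90, 82.35], [-180, 180]. Speed limits (degrees/s): [108.29, 108.29, 136.94, 147.25, 180, 180].

INTERFACE

Orientations are given as [roll, pitch, yaw] about the fixed x, y, z axes, in that order (R = Rz(yaw) Ry(pitch) Rx(roll)).
In Python, from plant import telemetry, camera, ticket, recognise, tip_of, bot gives the robot as it stands.
- The arm moves only by the tool drive_tool, never from a script. Its argument "increments" is a list of rows, each a list of 6 numbers: the shift along the tool's x, y, z in cm, then the turn, a rotation vector about the tool's x, y, z in degrees. A call has 1 to 5 rows; each row shifts and turns the commanded pose from where the row before left it, along the tool's axes as they then stand; what a row does not reach is not made up. A row lasts 1/12 s, in which the tool goes at most 41.7 mm and 7.16 degrees, less where a joint would pass 70% of its speed; a pose out of reach is approached as far as the arm can. A call is refused whole if a number of a shift passes 4.17 or a number of a turn 7.16, either way. A call with a gripper value outside its range is refused whole. "claw" is the finger opening in cm, from 0 to 8.54, set as the call begins (left out, the last holds). The fingers move at their own pace and stop on an object; "squeeze" is the grip in N (left out, the last holds). Time passes only in rows, so rows that do not move let the fingers close. It gives the time, the measured TCP pose, the force, the opening and the grip force at its end, in the units of the state.
- telemetry.read_state(): the state, without advancing time (a new reading comes with each control period).
- camera(name): name is "scene" or "top" or "wrist"; returns a dict with "image" (480x640x3 uint8, blue, green, red), "camera_matrix" (3x3 intrinsics, pixels), "k1" (the pictures are not rectified: a ray, as slopes to the right and down, at radius r is drawn at 1 + k1 r^2 times it, then the intrinsics apply), "R" (3x3) and "t" (3): a world point X has camera coordinates R X + t; the wrist camera has in their place "mount" (4x4, takes a point from camera to tool coordinates, whose origin is the TCP and whose axes are the flange's). Camera axes: x right, y down, z forward; pixel columns grow to the right and rows downward; lengths in m; the calibration is good to about 2 mm. A picture is of the moment at which its call begins: read the wrist's pose just before it. There is no depth.
- ticket.finish_job(): hands the job in; it is judged then, once.
Trained networks look in a picture, given as the dict that the camera call returned (one of the last four; its "shot" number tells which), for a name from the list of things; names that differ only in an ending like _2 or _b are one class to them, and where a whole thing is asked for, a point or a joint stands for the part that bears it (a point fixed in the world has none). Each returns a list of dicts, best first, with "score" (0 to 1); they miss things now and then, are a little off and sometimes report something else, mostly with a low value. They report only what shows in the picture. A call takes as long as a camera call.
- recognise(picture, query): "point" ([column, row] in pixels, amid what is visible of it).
- tip_of(picture, query): "point" ([column, row] in pixels: a listed point, or the origin of a listed thing).
The state is a dict: "time_s": time; "joint_pos": joint angles; "joint_vel": joint speeds; "tau": joint torques, N m; "ee_pos": TCP position; "tool_rot": TCP orientation; "wrist_force": force on the tool from outside, world axes, zero at the start; "torque": the same for the moment, N m; "grip_width": finger opening in m; "finger_force": force on a finger pad.
Only numpy, scipy, OpenCV 4.12 (cv2) and the standard library are available. Lean on these libraries where they do the work, as an engineer would, in place of code of your own. Each camera call takes 0.05 s, during which the arm holds its last target. There are 200 camera calls.

## Working session

There is one attempt and no reset: what is moved stays moved. The work goes in short steps, Python scripts to look and compute and a tool call to move; the robot and the scene stay as the last step left them, time stands still between calls to the robot, and variables do not carry over. Pictures are saved under pics/ and viewed, at most 14 in all, crops included, and the job is handed in when it is done.

Besides the shell and the picture viewer there is one more tool, called after ">>>" by a JSON object that holds its "op" and its "data", one argument or row to a line. drive_tool: Moves the arm, as the interface text tells. Its arguments: {"type":"object","properties":{"increments":{"type":"array"},"claw":{"type":"number"},"squeeze":{"type":"number"}},"required":["increments"]}

```bash
mkdir -p pics; ls
cat > h.py <<'E'
import numpy as np, cv2
from plant import telemetry, camera, ticket, recognise, tip_of, bot
from scipy.spatial.transform import Rotation as Ro
def und(p,c):
    K=np.array(c["camera_matrix"]); return cv2.undistortPoints(np.array(p,float).reshape(-1,1,2),K,np.array([c["k1"],0,0,0,0.])).reshape(-1,2)
def world(p,c,z,st=None):
    d=np.c_[und(p,c),np.ones(len(np.array(p).reshape(-1,2)))]
    if "R" in c: R=np.array(c["R"]);o=-R.T@np.array(c["t"]);d=d@R
    else:
        T=np.eye(4);T[:3,:3]=Ro.from_euler("xyz",st["tool_rot"],degrees=True).as_matrix();T[:3,3]=st["ee_pos"]
        M=T@np.array(c["mount"]);o=M[:3,3];d=d@M[:3,:3].T
    s=(z-o[2])/d[:,2]; return o+d*s[:,None]
E
python3 - <<'E'
from h import *
s=telemetry.read_state();print(s,bot.grip_depth)
for n in ("scene","top"):
    c=camera(n);cv2.imwrite(f"pics/{n}0.png",c["image"]);print(n,-np.array(c["R"]).T@np.array(c["t"]))
    for q in "red_reel green_reel peg_a tape_measure reel_tray peg_tray tape_tray".split():
        for r in tip_of(c,q)[:3]: print(q,np.round(r["point"]),round(r["score"],2),np.round(world(r["point"],c,0)[0],3))
E
```

```text
pics
{'time_s': 0.0, 'joint_pos': array([ 6.31976657e+01,  1.22234949e+01, -2.00767252e+00,  7.58326174e+01,
       -7.77539286e-04,  9.00015894e+01]), 'joint_vel': array([-0.07203951,  0.02743138, -0.14140319,  0.01135958, -0.04791122,
       -0.06480507]), 'tau': array([-1.96288609e-03, -6.86168504e+01,  4.87116230e+01,  1.73246971e-02,
       -2.15206292e-04,  8.66223581e-05]), 'ee_pos': array([0.22530503, 0.4459735 , 0.23083151]), 'tool_rot': array([-1.79936215e+02,  7.79308179e-04,  1.53196077e+02]), 'wrist_force': array([ 0.09529428,  0.81171415, -0.09410481]), 'torque': array([-0.02560176, -0.02141172, -0.03984571]), 'finger_force': 0.0, 'grip_width': 0.08535430654767431} 0.0187
scene [ 0.07620843 -0.80691533  0.48002345]
red_reel [233. 210.] 0.57 [0.483 0.333 0.   ]
green_reel [251. 229.] 0.59 [0.475 0.194 0.   ]
peg_a [272. 249.] 0.8 [ 0.473  0.067 -0.   ]
peg_a [340. 309.] 0.59 [ 0.474 -0.207  0.   ]
tape_measure [388. 355.] 0.88 [ 0.47  -0.351  0.   ]
tape_measure [337. 311.] 0.25 [ 0.467 -0.209  0.   ]
reel_tray [339. 247.] 0.68 [ 0.608  0.004 -0.   ]
reel_tray [410. 295.] 0.59 [ 0.614 -0.234  0.   ]
peg_tray [294. 212.] 0.66 [0.618 0.237 0.   ]
peg_tray [337. 249.] 0.65 [ 0.599 -0.003 -0.   ]
tape_tray [412. 296.] 0.75 [ 0.615 -0.238  0.   ]
tape_tray [340. 249.] 0.31 [ 0.604 -0.007 -0.   ]
top [ 0.357262   -0.01108579  1.07118853]
red_reel [194. 273.] 0.61 [0.478 0.346 0.   ]
green_reel [250. 273.] 0.45 [0.475 0.203 0.   ]
peg_a [413. 273.] 0.66 [ 0.473 -0.202  0.   ]
peg_a [306. 271.] 0.64 [0.48  0.064 0.   ]
tape_measure [473. 272.] 0.68 [ 0.472 -0.351  0.   ]
reel_tray [332. 219.] 0.76 [ 0.612 -0.003  0.   ]
peg_tray [234. 210.] 0.77 [0.639 0.25  0.   ]
peg_tray [471. 272.] 0.21 [ 0.475 -0.347  0.   ]
tape_tray [425. 217.] 0.69 [ 0.615 -0.239  0.   ]
```

View pics/top0.png

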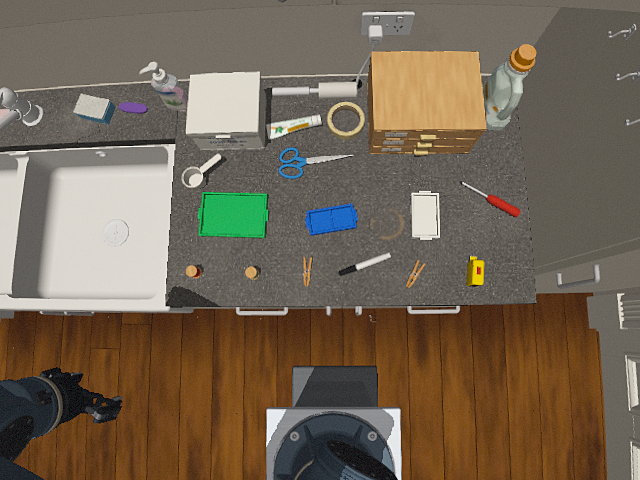

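View pics/scene0.png

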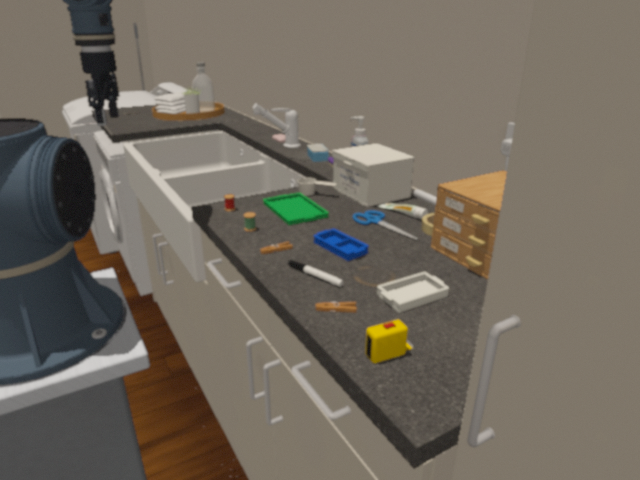

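The top view shows the reels at (193,271) and (251,272), the pegs at (307,271) and (415,273), and the tape at (476,271). The trays are green (234,214), blue (332,219) and white (425,215), and a marker lies at (365,264).

Run:
```python
from h import *
c=camera("top");im=c["image"];hsv=cv2.cvtColor(im,cv2.COLOR_BGR2HSV)
def seg(lo,hi,box,z,n):
    m=cv2.inRange(hsv,np.array(lo),np.array(hi));k=np.zeros_like(m);x0,y0,x1,y1=box;k[y0:y1,x0:x1]=m[y0:y1,x0:x1]
    p=cv2.findNonZero(k).reshape(-1,2);w=world(p,c,z)[:,:2].astype(np.float32)
    r=cv2.minAreaRect(w);print(n,len(p),np.round(r[0],4),np.round(r[1],4),round(r[2],1),w.mean(0))
seg((50,100,60),(75,255,255),(190,180,280,250),.011,"green")
seg((100,120,60),(125,255,255),(300,195,365,245),.016,"blue")
seg((0,0,150),(180,60,255),(405,185,445,245),.016,"white")
seg((3,80,90),(25,255,255),(295,245,320,300),.008,"peg1")
seg((3,80,90),(25,255,255),(398,250,432,300),.008,"peg2")
seg((22,150,120),(35,255,255),(455,245,500,300),.05,"tape")
print(np.round(camera("wrist")["mount"],3))
```

```text
green 2960 [0.6253 0.25  ] [0.1811 0.116 ] 87.4 [0.62471926 0.24899434]
blue 1219 [ 6.084e-01 -2.000e-04] [0.0636 0.1291] 8.8 [ 6.083611e-01 -2.592077e-04]
white 1238 [ 0.6167 -0.236 ] [0.0702 0.1235] 89.4 [ 0.6153368  -0.23504639]
peg1 159 [0.4782 0.0601] [0.0719 0.0199] 0.0 [0.47923073 0.06122473]
peg2 163 [ 0.4692 -0.2046] [0.0208 0.0725] 61.5 [ 0.469472   -0.20366819]
tape 319 [ 0.4698 -0.344 ] [0.0352 0.0701] 82.4 [ 0.4687877  -0.34396994]
[[-0.    -0.949 -0.316  0.081]
 [ 1.    -0.001  0.001  0.   ]
 [-0.001 -0.316  0.949 -0.142]
 [ 0.     0.     0.     1.   ]]
```

>>> {"op": "drive_tool", "data": {
  "increments": [
    [0, 0, 0, 0, 0, -6.7],
    [0, 0, 0, 0, 0, -6.7],
    [0, 0, 0, 0, 0, -6.7],
    [0, 0, 0, 0, 0, -6.7],
    [0, 0, 0, 0, 0, 0]
  ]
}}

```text
time_s: 1.32
ee_pos: [0.2254, 0.4463, 0.2313]
tool_rot: [180.0, -0.0, -179.7]
wrist_force: [0.4, 1.1, -0.7]
grip_width: 0.0856
finger_force: 0.0
```

```bash
python3 -c "
from h import *
s=telemetry.read_state();print(s['ee_pos'],s['tool_rot'],s['joint_pos'])"
```

```text
[0.22544628 0.44627075 0.23132748] [ 1.79997946e+02 -3.03292485e-04 -1.79658533e+02] [ 6.31973252e+01  1.21960603e+01 -1.97063656e+00  7.58316137e+01
  1.20701058e-03  6.28558583e+01]
```

>>> {"op": "drive_tool", "data": {
  "increments": [
    [-3, -1.25, 0, 0, 0, 0],
    [-3, -1.25, 0, 0, 0, 0],
    [-3, -1.25, 1.5, 0, 0, 0],
    [-3, -1.25, 1.5, 0, 0, 0],
    [-3, -1.25, 1.5, 0, 0, 0]
  ]
}}

```text
time_s: 1.73
ee_pos: [0.3769, 0.3831, 0.1859]
tool_rot: [180.0, 0.0, 179.7]
wrist_force: [-0.3, 1.0, 0.8]
grip_width: 0.0854
finger_force: 0.0
```

>>> {"op": "drive_tool", "data": {
  "increments": [
    [-3, -1.25, 1.5, 0, 0, 0],
    [-3, -1.25, 1.5, 0, 0, 0],
    [-3, -1.25, 1.5, 0, 0, 0],
    [-1.3, -0.6, 1, 0, 0, 0],
    [0, 0, 0, 0, 0, 0]
  ]
}}

```text
time_s: 2.15
ee_pos: [0.48, 0.3381, 0.1287]
tool_rot: [-179.9, -0.1, 179.6]
wrist_force: [-0.8, 0.4, -0.8]
grip_width: 0.0855
finger_force: 0.0
```

```bash
cat >> h.py <<'E'
def look(q,z,save=None,n=2):
    s=telemetry.read_state();c=camera("wrist");s["ee_pos"]=np.array(s["ee_pos"])
    if save: cv2.imwrite(f"pics/{save}.png",c["image"])
    for r in recognise(c,q)[:n]: print(q,"rec",np.round(r["point"]),round(r["score"],2),np.round(world(r["point"],c,z[0],s)[0],4))
    for r in tip_of(c,q)[:n]: print(q,"tip",np.round(r["point"]),round(r["score"],2),np.round(world(r["point"],c,z[1],s)[0],4))
    print(np.round(s["ee_pos"],4),np.round(s["tool_rot"],2));return c,s
def rect(c,s,lo,hi,z,n=1,amin=300):
    m=cv2.inRange(cv2.cvtColor(c["image"],cv2.COLOR_BGR2HSV),np.array(lo),np.array(hi))
    m=cv2.morphologyEx(m,cv2.MORPH_CLOSE,np.ones((9,9)))
    L=sorted(cv2.findContours(m,cv2.RETR_EXTERNAL,cv2.CHAIN_APPROX_NONE)[0],key=cv2.contourArea)[::-1][:n]
    for k in L:
        w=world(k,c,z,s)[:,:2].astype(np.float32);r=cv2.minAreaRect(w)
        print("rect",cv2.contourArea(k),k.reshape(-1,2).mean(0),np.round(r[0],4),np.round(r[1],4),round(r[2],1))
E
python3 -c "
from h import *
c,s=look('red_reel',(.02,0),'w1');look('green_reel',(.02,0))
rect(c,s,(0,170,60),(4,255,255),.02)"
```

```text
red_reel rec [323. 232.] 0.86 [0.478  0.3433 0.02  ]
red_reel rec [130. 229.] 0.5 [0.4739 0.1947 0.02  ]
red_reel tip [325. 224.] 0.83 [0.4766 0.3451 0.    ]
[0.48   0.3381 0.1287] [-1.7988e+02 -1.3000e-01  1.7961e+02]
green_reel rec [129. 229.] 0.71 [0.474  0.1949 0.02  ]
green_reel tip [141. 223.] 0.76 [0.4749 0.1948 0.    ]
[0.478  0.3406 0.1316] [ 1.7999e+02 -1.0000e-02  1.7988e+02]
rect 174.5 [321.26760563 220.52112676] [0.4687 0.342 ] [0.0106 0.0235] 1.5
```

View pics/w1.png

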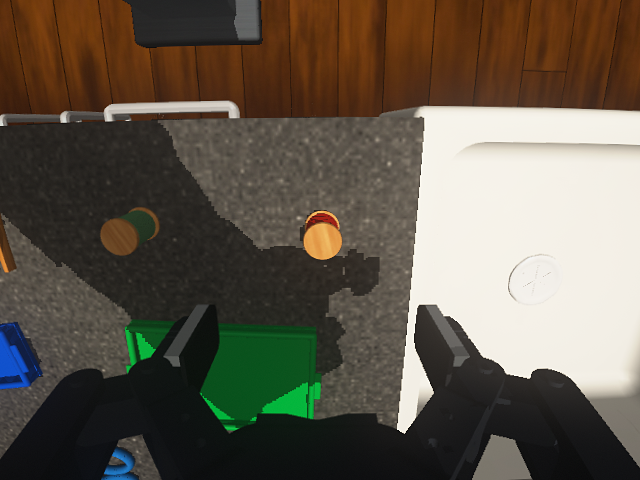

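Red reel's top is at pixel (323,240) with its base near (324,222); green reel is at (120,238). The sink lies to the right. I'll descend on red.

>>> {"op": "drive_tool", "data": {
  "increments": [
    [0.15, 0.45, 2, 0, 0, 0],
    [0, 0, 3, 0, 0, 0],
    [0, 0, 3, 0, 0, 0],
    [0, 0, 2.4, 0, 0, 0],
    [0, 0, 1.0, 0, 0, 0]
  ],
  "claw": 6,
  "squeeze": 25
}}

```text
time_s: 2.87
ee_pos: [0.475, 0.3444, 0.0148]
tool_rot: [-179.9, -0.1, -180.0]
wrist_force: [-0.2, -0.5, 0.4]
grip_width: 0.0605
finger_force: 0.0
```

>>> {"op": "drive_tool", "data": {
  "increments": [
    [0, 0, 0, 0, 0, 0],
    [0, 0, 0, 0, 0, 0],
    [0, 0, 0, 0, 0, 0],
    [0, 0, 0, 0, 0, 0],
    [0, 0, 0, 0, 0, 0]
  ],
  "claw": 2
}}

```text
time_s: 3.28
ee_pos: [0.478, 0.3456, 0.0191]
tool_rot: [179.9, 0.1, 180.0]
wrist_force: [-1.2, -0.2, 9.6]
grip_width: 0.0269
finger_force: 25.3
```

>>> {"op": "drive_tool", "data": {
  "increments": [
    [0, 0, 0, 0, 0, 0],
    [0, 0, 0, 0, 0, 0],
    [0, 0, -1, 0, 0, 0],
    [0, 0, -2, 0, 0, 0],
    [0, 0, -3, 0, 0, 0]
  ]
}}

```text
time_s: 3.7
ee_pos: [0.4759, 0.344, 0.0773]
tool_rot: [-179.9, -0.1, 180.0]
wrist_force: [0.9, -1.0, -0.3]
grip_width: 0.0273
finger_force: 24.8
```

>>> {"op": "drive_tool", "data": {
  "increments": [
    [-1.3, -3.2, -0.4, 0, 0, 0],
    [-1.3, -3.2, -0.4, 0, 0, 0],
    [-1.3, -3.2, -0.4, 0, 0, 0],
    [-1.3, -3.2, -0.4, 0, 0, 0],
    [-1.3, -3.2, -0.4, 0, 0, 0]
  ]
}}

```text
time_s: 4.12
ee_pos: [0.5427, 0.1833, 0.099]
tool_rot: [180.0, 0.1, -180.0]
wrist_force: [0.0, 0.4, -0.4]
grip_width: 0.0267
finger_force: 24.8
```

>>> {"op": "drive_tool", "data": {
  "increments": [
    [-1.3, -3.2, 0, 0, 0, 0],
    [-1.3, -3.2, 0, 0, 0, 0],
    [-1.3, -3.2, 0, 0, 0, 0],
    [-1.3, -3.1, 0, 0, 0, 0],
    [-1.05, -3, 0, 0, 0, 0]
  ]
}}

```text
time_s: 4.53
ee_pos: [0.6054, 0.0258, 0.0988]
tool_rot: [-180.0, 0.1, 180.0]
wrist_force: [0.4, 0.1, -0.2]
grip_width: 0.0272
finger_force: 24.8
```

>>> {"op": "drive_tool", "data": {
  "increments": [
    [0, 0, 0, 0, 0, 0],
    [0, 0, 0, 0, 0, 0]
  ]
}}

```text
time_s: 4.7
ee_pos: [0.605, 0.0262, 0.0983]
tool_rot: [180.0, 0.1, 179.8]
wrist_force: [-0.8, -0.2, 0.2]
grip_width: 0.0272
finger_force: 24.8
```

```bash
python3 -c "
from h import *
c,s=look('reel_tray',(.008,0),'w2')
rect(c,s,(100,120,40),(125,255,255),.016)"
```

```text
reel_tray rec [275. 245.] 0.75 [ 0.6069 -0.0033  0.008 ]
reel_tray tip [281. 242.] 0.91 [0.6074 0.0008 0.    ]
[0.605  0.0262 0.0983] [1.8000e+02 6.0000e-02 1.7984e+02]
rect 14429.0 [281.31015038 247.59398496] [6.083e-01 2.000e-04] [0.0654 0.1297] 8.9
```

View pics/w2.png

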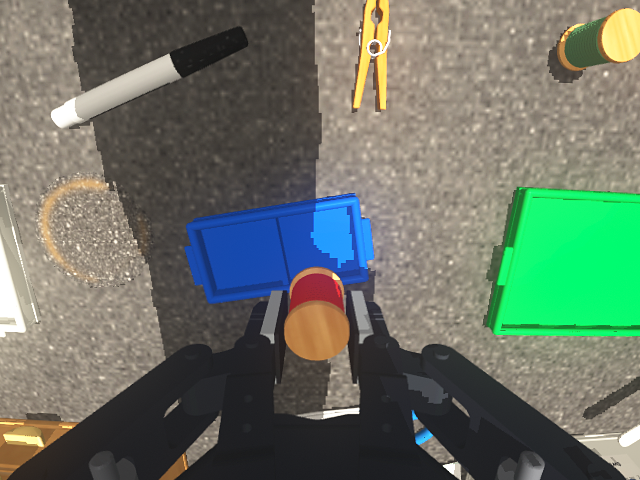

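The blue tray shows at (280,248), tilted about 9°, and the reel is held upright above it. Lowering.

>>> {"op": "drive_tool", "data": {
  "increments": [
    [0, 0.15, 2, 0, 0, 0],
    [0, 0, 3, 0, 0, 0],
    [0, 0, 2, 0, 0, 0],
    [0, 0, 0.6, 0, 0, 0],
    [0, 0, 0, 0, 0, 0]
  ]
}}

```text
time_s: 5.27
ee_pos: [0.6035, 0.0305, 0.0205]
tool_rot: [180.0, -0.1, -179.9]
wrist_force: [0.2, 0.5, -0.8]
grip_width: 0.0272
finger_force: 28.3
```

>>> {"op": "drive_tool", "data": {
  "increments": [
    [0, 0, 0, 0, 0, 0],
    [0, 0, 0, 0, 0, 0],
    [0, 0, 0, 0, 0, 0]
  ]
}}

```text
time_s: 5.52
ee_pos: [0.6047, 0.0297, 0.0219]
tool_rot: [180.0, 0.0, -180.0]
wrist_force: [0.1, -0.3, -1.0]
grip_width: 0.027
finger_force: 28.3
```

>>> {"op": "drive_tool", "data": {
  "increments": [
    [0, 0, 0, 0, 0, 0],
    [0, 0, 0, 0, 0, 0],
    [0, 0, 0, 0, 0, 0],
    [0, 0, -0.5, 0, 0, 0],
    [0, 0, -1, 0, 0, 0]
  ],
  "claw": 4.2
}}

```text
time_s: 5.93
ee_pos: [0.6037, 0.0292, 0.0359]
tool_rot: [-180.0, -0.1, 180.0]
wrist_force: [0.6, -0.1, -0.5]
grip_width: 0.0419
finger_force: 0.0
```

>>> {"op": "drive_tool", "data": {
  "increments": [
    [0, 0, -3, 0, 0, 0],
    [0, 0, -3, 0, 0, 0],
    [2, 2, -3, 0, 0, 0],
    [2.6, 3.2, 0, 0, 0, 0],
    [2.6, 3.2, 0, 0, 0, 0]
  ]
}}

```text
time_s: 6.35
ee_pos: [0.5331, 0.1137, 0.1291]
tool_rot: [179.9, 0.3, 179.9]
wrist_force: [0.7, 0.7, -0.3]
grip_width: 0.042
finger_force: 0.0
```

>>> {"op": "drive_tool", "data": {
  "increments": [
    [2.6, 3.2, 0, 0, 0, 0],
    [2.6, 3.2, 0, 0, 0, 0],
    [0.6, 2, 0, 0, 0, 0],
    [0, 0, 0, 0, 0, 0],
    [0, 0, 0, 0, 0, 0]
  ],
  "claw": 6
}}

```text
time_s: 6.77
ee_pos: [0.4743, 0.1982, 0.1274]
tool_rot: [180.0, 0.1, -179.9]
wrist_force: [0.3, -0.4, -0.4]
grip_width: 0.0603
finger_force: 0.0
```

```bash
python3 -c "
from h import *
c,s=look('green_reel',(.02,0),'w3')
c,s=look('red_reel',(.024,0.004))"
```

```text
green_reel rec [312. 238.] 0.93 [0.4765 0.1955 0.02  ]
green_reel tip [311. 224.] 0.9 [0.4715 0.1944 0.    ]
[0.4743 0.1982 0.1274] [ 1.7998e+02  7.0000e-02 -1.7987e+02]
red_reel tip [142. 361.] 0.55 [0.6037 0.0334 0.004 ]
red_reel tip [372. 380.] 0.25 [0.624  0.2496 0.004 ]
[0.475  0.1965 0.1266] [-1.8000e+02  2.0000e-02  1.7994e+02]
```

View pics/w3.png

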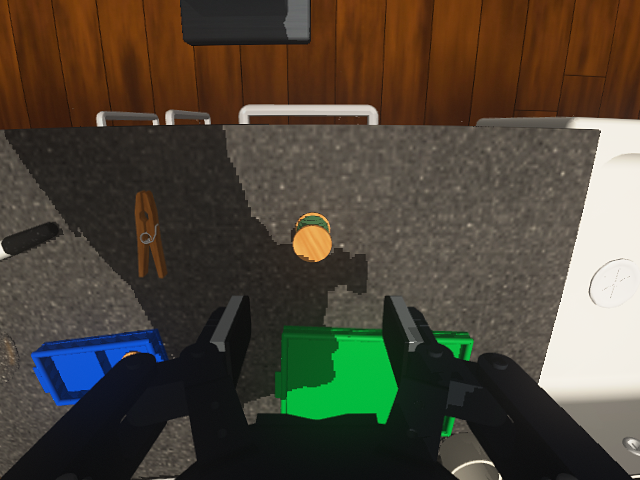

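Green reel is at (312,242). The red reel is in the right-hand bay at (130,360). The peg is at (147,235) and the green tray at (375,380).

>>> {"op": "drive_tool", "data": {
  "increments": [
    [0, -0.25, 2, 0, 0, 0],
    [0, 0, 3, 0, 0, 0],
    [0, 0, 3, 0, 0, 0],
    [0, 0, 2, 0, 0, 0],
    [0, 0, 1.05, 0, 0, 0]
  ]
}}

```text
time_s: 7.48
ee_pos: [0.4732, 0.1936, 0.0133]
tool_rot: [-179.9, -0.2, 179.9]
wrist_force: [-0.9, -0.4, 0.6]
grip_width: 0.0601
finger_force: 0.0
```

>>> {"op": "drive_tool", "data": {
  "increments": [
    [0, 0, 0, 0, 0, 0],
    [0, 0, 0, 0, 0, 0],
    [0, 0, 0, 0, 0, 0],
    [0, 0, 0, 0, 0, 0],
    [0, 0, 0, 0, 0, 0]
  ],
  "claw": 2
}}

```text
time_s: 7.9
ee_pos: [0.4754, 0.1951, 0.0171]
tool_rot: [180.0, 0.1, 180.0]
wrist_force: [-0.2, -1.7, 7.5]
grip_width: 0.0268
finger_force: 25.1
```

>>> {"op": "drive_tool", "data": {
  "increments": [
    [0, 0, 0, 0, 0, 0],
    [0, 0, -1, 0, 0, 0],
    [0, 0, -2, 0, 0, 0],
    [0, 0, -3, 0, 0, 0],
    [0, 0, -3, 0, 0, 0]
  ]
}}

```text
time_s: 8.32
ee_pos: [0.4738, 0.1946, 0.1075]
tool_rot: [-180.0, -0.0, -180.0]
wrist_force: [1.1, 0.6, -0.3]
grip_width: 0.0272
finger_force: 24.7
```

```bash
python3 -c "
from h import *
s=telemetry.read_state();print(s['ee_pos'],s['grip_width'])
im=cv2.imread('pics/w3.png');c=camera('wrist');c['image']=im;s['ee_pos']=np.array([.4748,.197,.1273]);s['tool_rot']=[180,0,180]
im[:,200:270]=im[:,200:270]
rect(c,s,(3,100,50),(25,255,255),.008,6)"
```

```text
[0.47383115 0.19456506 0.10749031] 0.027174055065857426
rect 69420.0 [307.86342043  63.85748219] [0.3503 0.1993] [0.0885 0.4842] 0.1
rect 1928.5 [148.33333333 236.91549296] [0.4791 0.0639] [0.0249 0.0751] 83.9
rect 1546.5 [312.08396947 237.11450382] [0.4806 0.1934] [0.0419 0.0313] 0.8
rect 900.5 [308.23481781 119.87449393] [0.3914 0.1914] [0.0837 0.0056] 89.9
rect 24.5 [129.78787879 354.        ] [0.593  0.0252] [0.0035 0.018 ] 21.0
rect 0.5 [  8.2 346.2] [ 0.5884 -0.0936] [0.001  0.0024] 71.6
```

>>> {"op": "drive_tool", "data": {
  "increments": [
    [-1.75, -2.8, 0, 0, 0, 0],
    [-1.75, -2.8, 0, 0, 0, 0],
    [-1.75, -2.8, 0, 0, 0, 0],
    [-1.75, -2.8, 0, 0, 0, 0],
    [-1.75, -2.8, 0, 0, 0, 0]
  ]
}}

```text
time_s: 8.78
ee_pos: [0.5627, 0.0533, 0.1068]
tool_rot: [180.0, 0.1, -180.0]
wrist_force: [0.4, 0.7, 0.2]
grip_width: 0.027
finger_force: 24.8
```

>>> {"op": "drive_tool", "data": {
  "increments": [
    [-1.75, -2.8, 0, 0, 0, 0],
    [-1.75, -2.8, 0, 0, 0, 0],
    [-1.65, -2.8, 0, 0, 0, 0],
    [0, 0, 0, 0, 0, 0],
    [0, 0, 0, 0, 0, 0]
  ]
}}

```text
time_s: 9.2
ee_pos: [0.6139, -0.0306, 0.1062]
tool_rot: [180.0, 0.0, 179.9]
wrist_force: [0.3, 1.4, -1.4]
grip_width: 0.0272
finger_force: 24.8
```

>>> {"op": "drive_tool", "data": {
  "increments": [
    [0, 0, 2.5, 0, 0, 0],
    [0, 0, 3, 0, 0, 0],
    [0, 0, 2.3, 0, 0, 0],
    [0, 0, 0.7, 0, 0, 0],
    [0, 0, 0, 0, 0, 0]
  ]
}}

```text
time_s: 9.62
ee_pos: [0.6123, -0.0282, 0.0201]
tool_rot: [180.0, -0.1, -179.9]
wrist_force: [0.1, -0.6, 0.1]
grip_width: 0.0268
finger_force: 27.1
```

>>> {"op": "drive_tool", "data": {
  "increments": [
    [0, 0, 0, 0, 0, 0],
    [0, 0, 0, 0, 0, 0],
    [0, 0, 0, 0, 0, 0]
  ]
}}

```text
time_s: 9.87
ee_pos: [0.6138, -0.0288, 0.0218]
tool_rot: [180.0, 0.1, -180.0]
wrist_force: [-0.2, 0.1, -1.0]
grip_width: 0.0273
finger_force: 27.1
```

>>> {"op": "drive_tool", "data": {
  "increments": [
    [0, 0, 0, 0, 0, 0],
    [0, 0, 0, 0, 0, 0],
    [0, 0, 0, 0, 0, 0],
    [0, 0, -0.5, 0, 0, 0],
    [0, 0, -1, 0, 0, 0]
  ],
  "claw": 4.2
}}

```text
time_s: 10.28
ee_pos: [0.6127, -0.0292, 0.0354]
tool_rot: [180.0, -0.1, 180.0]
wrist_force: [0.9, 0.2, -0.6]
grip_width: 0.0422
finger_force: 0.0
```

>>> {"op": "drive_tool", "data": {
  "increments": [
    [0, 0, -3, 0, 0, 0],
    [0, 0, -3, 0, 0, 0],
    [2, 1.3, -3, 0, 0, 0],
    [3, 2, 0, 0, 0, 0],
    [3, 2, 0, 0, 0, 0]
  ]
}}

```text
time_s: 10.7
ee_pos: [0.5341, 0.024, 0.1283]
tool_rot: [180.0, 0.2, 179.9]
wrist_force: [0.7, 1.0, 0.2]
grip_width: 0.0416
finger_force: 0.0
```

>>> {"op": "drive_tool", "data": {
  "increments": [
    [3, 2, 0, 0, 0, 0],
    [2.4, 2, 0, 0, 0, 0],
    [0, 0, 0, 0, 0, 6],
    [0, 0, 0, 0, 0, 0],
    [0, 0, 0, 0, 0, 0]
  ],
  "claw": 5
}}

```text
time_s: 11.12
ee_pos: [0.48, 0.0638, 0.1268]
tool_rot: [180.0, 0.1, 174.2]
wrist_force: [0.4, -0.7, -0.3]
grip_width: 0.0501
finger_force: 0.0
```

```bash
python3 -c "
from h import *
c,s=look('peg_a',(.006,0),'w4')
rect(c,s,(3,100,50),(25,255,255),.008,4)
rect(c,s,(50,100,40),(75,255,255),.011)"
```

```text
peg_a rec [312. 222.] 0.92 [0.4736 0.0611 0.006 ]
peg_a rec [  9. 245.] 0.75 [ 0.4661 -0.1955  0.006 ]
peg_a tip [  9. 243.] 0.91 [ 0.4665 -0.2012  0.    ]
peg_a tip [312. 225.] 0.91 [0.4772 0.061  0.    ]
[0.48   0.0638 0.1268] [1.7999e+02 9.0000e-02 1.7416e+02]
rect 64412.0 [303.8700361   60.59927798] [0.3626 0.0739] [0.4779 0.101 ] 84.2
rect 1478.0 [313.15966387 233.93277311] [0.4789 0.0635] [0.0205 0.0733] 84.4
rect 1291.0 [  8.19230769 247.69230769] [ 0.4714 -0.1952] [0.0177 0.078 ] 66.9
rect 738.5 [290.26966292 391.23595506] [0.6362 0.0231] [0.0304 0.0349] 83.5
rect 17086.0 [540.3021978  348.36813187] [0.6296 0.2527] [0.1814 0.1336] 87.5
```

View pics/w4.png

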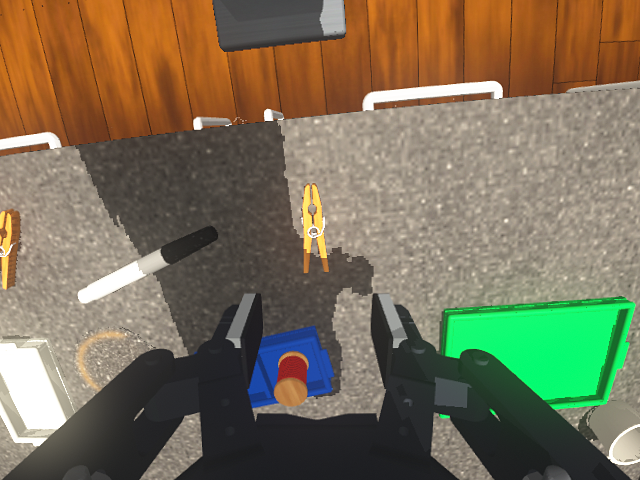

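Peg is centred at (314,228), aligned between the fingers; red reel stands in its bay at (291,385).

>>> {"op": "drive_tool", "data": {
  "increments": [
    [0.1, -0.1, 3, 0, 0, 0],
    [0, 0, 3, 0, 0, 0],
    [0, 0, 3, 0, 0, 0],
    [0, 0, 2, 0, 0, 0],
    [0, 0, 0.7, 0, 0, 0]
  ]
}}

```text
time_s: 11.68
ee_pos: [0.4768, 0.0622, 0.0059]
tool_rot: [-179.9, -0.2, 174.0]
wrist_force: [-0.4, 0.1, -1.2]
grip_width: 0.0497
finger_force: 0.0
```

>>> {"op": "drive_tool", "data": {
  "increments": [
    [0, 0, 0.3, 0, 0, 0],
    [0, 0, 0.3, 0, 0, 0],
    [0, 0, 0, 0, 0, 0],
    [0, 0, 0, 0, 0, 0]
  ]
}}

```text
time_s: 12.02
ee_pos: [0.4792, 0.0629, 0.0038]
tool_rot: [180.0, 0.1, 174.0]
wrist_force: [-0.4, -0.1, 0.1]
grip_width: 0.0501
finger_force: 0.0
```

>>> {"op": "drive_tool", "data": {
  "increments": [
    [0, 0, 0, 0, 0, 0],
    [0, 0, 0, 0, 0, 0],
    [0, 0, 0, 0, 0, 0],
    [0, 0, 0, 0, 0, 0],
    [0, 0, 0, 0, 0, 0]
  ],
  "claw": 0.5,
  "squeeze": 25
}}

```text
time_s: 12.43
ee_pos: [0.4788, 0.0628, 0.0034]
tool_rot: [-180.0, 0.1, 174.0]
wrist_force: [-1.6, -2.1, 8.3]
grip_width: 0.0165
finger_force: 24.1
```

>>> {"op": "drive_tool", "data": {
  "increments": [
    [0, 0, 0, 0, 0, 0],
    [0, 0, -0.5, 0, 0, 0],
    [0, 0, -2, 0, 0, 0],
    [0, 0, -3, 0, 0, 0],
    [0, 0, -1, 0, 0, 0]
  ]
}}

```text
time_s: 12.85
ee_pos: [0.4796, 0.0631, 0.0713]
tool_rot: [180.0, 0.2, 174.0]
wrist_force: [1.6, -0.1, 1.9]
grip_width: 0.0161
finger_force: 24.1
```

>>> {"op": "drive_tool", "data": {
  "increments": [
    [0, 0, 0, 0, 0, -6],
    [-1.8, 2.8, 0, 0, 0, 0],
    [-1.8, 2.8, 0, 0, 0, 0],
    [-1.8, 2.8, 0, 0, 0, 0],
    [-1.8, 2.8, 0, 0, 0, 0]
  ]
}}

```text
time_s: 13.27
ee_pos: [0.5511, 0.1763, 0.0682]
tool_rot: [180.0, 0.0, 180.0]
wrist_force: [0.7, 0.2, -0.2]
grip_width: 0.016
finger_force: 24.1
```

>>> {"op": "drive_tool", "data": {
  "increments": [
    [-1.8, 2.8, 0, 0, 0, 0],
    [-1.8, 2.8, 0, 0, 0, 0],
    [-1.9, 2.8, 0, 0, 0, 0],
    [-1.9, 2.6, 0, 0, 0, 0],
    [0, 0, 0, 0, 0, 2.6]
  ]
}}

```text
time_s: 13.68
ee_pos: [0.6264, 0.2893, 0.0672]
tool_rot: [179.9, 0.1, 177.6]
wrist_force: [0.8, 0.1, -0.5]
grip_width: 0.0159
finger_force: 24.2
```

>>> {"op": "drive_tool", "data": {
  "increments": [
    [0, 0, 0, 0, 0, 0],
    [0, 0, 0, 0, 0, 0]
  ]
}}

```text
time_s: 13.85
ee_pos: [0.624, 0.2847, 0.0676]
tool_rot: [-180.0, -0.0, 177.5]
wrist_force: [-0.3, 0.4, -0.8]
grip_width: 0.0163
finger_force: 24.1
```

```bash
python3 -c "
from h import *
c,s=look('peg_tray',(.005,0),'w5')
rect(c,s,(50,100,40),(75,255,255),.011)"
```

```text
peg_tray rec [244. 244.] 0.85 [0.6129 0.2402 0.005 ]
peg_tray tip [267. 262.] 0.81 [0.6279 0.2522 0.    ]
[0.624  0.2847 0.0676] [-1.7998e+02 -3.0000e-02  1.7747e+02]
rect 40505.5 [275.0550381  254.56562235] [0.6262 0.2503] [0.1824 0.1171] 87.6
```

View pics/w5.png

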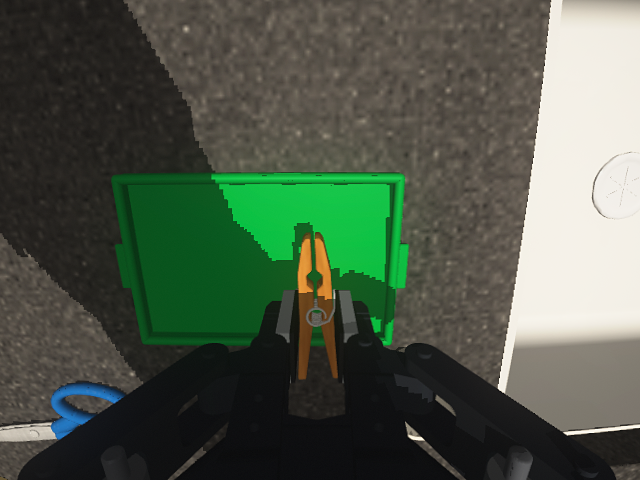

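The peg is held straight at (316,305), over the green tray whose centre is near (270,255). Lowering.

>>> {"op": "drive_tool", "data": {
  "increments": [
    [0, 0, 2, 0, 0, 0],
    [0, 0, 2, 0, 0, 0],
    [0, 0, 1.2, 0, 0, 0],
    [0, 0, 0.5, 0, 0, 0],
    [0, 0, 0.2, 0, 0, 0]
  ]
}}

```text
time_s: 14.42
ee_pos: [0.6238, 0.2843, 0.0083]
tool_rot: [-180.0, -0.1, 177.4]
wrist_force: [0.3, -0.3, 0.3]
grip_width: 0.0164
finger_force: 24.1
```

>>> {"op": "drive_tool", "data": {
  "increments": [
    [0, 0, 0, 0, 0, 0],
    [0, 0, 0, 0, 0, 0],
    [0, 0, 0, 0, 0, 0]
  ]
}}

```text
time_s: 14.67
ee_pos: [0.6249, 0.2851, 0.0099]
tool_rot: [180.0, 0.1, 177.4]
wrist_force: [-0.7, -0.5, 0.1]
grip_width: 0.0165
finger_force: 24.1
```

>>> {"op": "drive_tool", "data": {
  "increments": [
    [0, 0, 0, 0, 0, 0],
    [0, 0, 0, 0, 0, 0],
    [0, 0, 0, 0, 0, 0],
    [0, 0, 0, 0, 0, 0],
    [0, 0, -1, 0, 0, 0]
  ],
  "claw": 4
}}

```text
time_s: 15.08
ee_pos: [0.6233, 0.2844, 0.0173]
tool_rot: [-179.9, -0.1, 177.4]
wrist_force: [-0.0, -1.0, -0.7]
grip_width: 0.0399
finger_force: 0.0
```

>>> {"op": "drive_tool", "data": {
  "increments": [
    [0, 0, -3, 0, 0, 0],
    [0, 0, -3, 0, 0, 0],
    [0, 0, -3, 0, 0, 0],
    [0, 0, -3, 0, 0, 0],
    [0, 0, 0, 0, 0, -2.6]
  ]
}}

```text
time_s: 15.5
ee_pos: [0.6266, 0.2859, 0.1464]
tool_rot: [179.8, 0.5, 179.9]
wrist_force: [0.5, 0.5, 0.7]
grip_width: 0.0398
finger_force: 0.0
```

>>> {"op": "drive_tool", "data": {
  "increments": [
    [1.2, -3.7, 0, 0, 0, 0],
    [1.2, -3.7, 0, 0, 0, 0],
    [1.2, -3.7, 0, 0, 0, 0],
    [1.2, -3.7, 0, 0, 0, 0],
    [1.2, -3.7, 0, 0, 0, 0]
  ],
  "claw": 5
}}

```text
time_s: 15.92
ee_pos: [0.5635, 0.0984, 0.1397]
tool_rot: [180.0, 0.0, -180.0]
wrist_force: [0.6, -0.2, -0.4]
grip_width: 0.05
finger_force: 0.0
```

>>> {"op": "drive_tool", "data": {
  "increments": [
    [1.2, -3.7, 0, 0, 0, 0],
    [1.2, -3.7, 0, 0, 0, 0],
    [1.2, -3.7, 0, 0, 0, 0],
    [1.2, -3.7, 0, 0, 0, 0],
    [1.2, -3.7, 0, 0, 0, 0]
  ]
}}

```text
time_s: 16.33
ee_pos: [0.5036, -0.0867, 0.1398]
tool_rot: [-180.0, 0.1, -180.0]
wrist_force: [1.3, -0.6, 0.3]
grip_width: 0.05
finger_force: 0.0
```

>>> {"op": "drive_tool", "data": {
  "increments": [
    [1.2, -3.7, 0, 0, 0, 0],
    [1.2, -3.7, 0, 0, 0, 0],
    [1.1, -3.7, 0, 0, 0, 0],
    [0, -0.8, 0, 0, 0, 0],
    [0, 0, 0, 0, 0, 7]
  ]
}}

```text
time_s: 16.75
ee_pos: [0.4688, -0.2068, 0.1397]
tool_rot: [-180.0, 0.1, 173.0]
wrist_force: [0.3, 0.9, 0.4]
grip_width: 0.0498
finger_force: 0.0
```

>>> {"op": "drive_tool", "data": {
  "increments": [
    [0, 0, 0, 0, 0, 7],
    [0, 0, 0, 0, 0, 7],
    [0, 0, 0, 0, 0, 7],
    [0, 0, 0, 0, 0, 0],
    [0, 0, 0, 0, 0, 0]
  ]
}}

```text
time_s: 17.17
ee_pos: [0.4695, -0.204, 0.1393]
tool_rot: [180.0, 0.0, 152.2]
wrist_force: [-0.3, 0.2, -0.3]
grip_width: 0.0501
finger_force: 0.0
```

```bash
python3 -c "
from h import *
c,s=look('peg_a',(.006,0),'w6')
rect(c,s,(3,100,50),(25,255,255),.008,4)
look('tape_measure',(.025,0))"
```

```text
peg_a rec [320. 221.] 0.85 [ 0.4671 -0.199   0.006 ]
peg_a tip [316. 222.] 0.77 [ 0.4682 -0.2027  0.    ]
[ 0.4695 -0.204   0.1393] [1.8000e+02 3.0000e-02 1.5223e+02]
rect 67246.5 [235.9913855   74.73007897] [ 0.3021 -0.1993] [0.4236 0.1843] 90.0
rect 2836.0 [182.60273973 360.5890411 ] [ 0.5321 -0.3831] [0.1204 0.0547] 87.2
rect 1448.5 [173.96190476 300.08253968] [ 0.4743 -0.3476] [0.0752 0.0494] 7.7
rect 1361.0 [619.70873786 447.85436893] [ 0.8739 -0.0114] [0.1313 0.0465] 18.6
tape_measure rec [166. 309.] 0.63 [ 0.4701 -0.3478  0.025 ]
tape_measure tip [182. 300.] 0.72 [ 0.4761 -0.347   0.    ]
tape_measure tip [312. 226.] 0.55 [ 0.4693 -0.2073  0.    ]
[ 0.4694 -0.2041  0.1391] [1.800e+02 2.000e-02 1.522e+02]
```

View pics/w6.png

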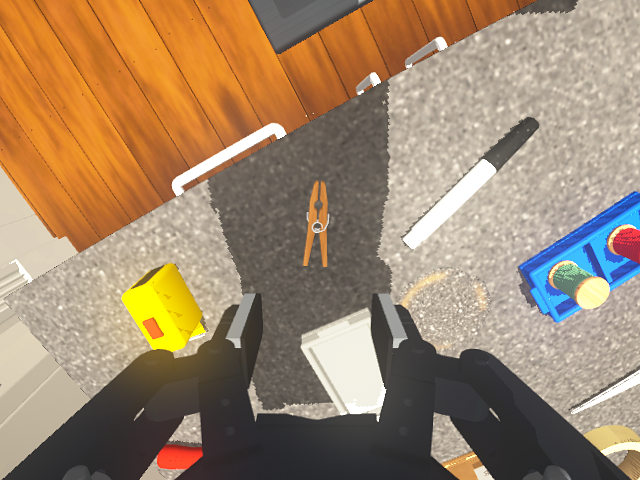

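Both reels stand in their bays at (580,285) and (630,245). The second peg is centred at (317,223), aligned between the fingers, and the tape is at (165,305). Grasping the peg.

>>> {"op": "drive_tool", "data": {
  "increments": [
    [0, 0, 3.5, 0, 0, 2],
    [0, 0, 3.5, 0, 0, 0],
    [0, 0, 3, 0, 0, 0],
    [0, 0, 2, 0, 0, 0],
    [0, 0, 0.8, 0, 0, 0]
  ]
}}

```text
time_s: 17.88
ee_pos: [0.4676, -0.2033, 0.008]
tool_rot: [-180.0, -0.2, 150.1]
wrist_force: [-0.7, 0.9, -0.6]
grip_width: 0.0499
finger_force: 0.0
```

>>> {"op": "drive_tool", "data": {
  "increments": [
    [0, 0, 0.4, 0, 0, 0],
    [0, 0, 0.3, 0, 0, 0],
    [0, 0, 0, 0, 0, 0],
    [0, 0, 0, 0, 0, 0]
  ]
}}

```text
time_s: 18.22
ee_pos: [0.4701, -0.2045, 0.0049]
tool_rot: [180.0, 0.1, 150.0]
wrist_force: [-0.2, 0.3, -0.0]
grip_width: 0.0501
finger_force: 0.0
```

>>> {"op": "drive_tool", "data": {
  "increments": [
    [0, 0, 0, 0, 0, 0],
    [0, 0, 0, 0, 0, 0],
    [0, 0, 0, 0, 0, 0],
    [0, 0, 0, 0, 0, 0],
    [0, 0, 0, 0, 0, 0]
  ],
  "claw": 0.5,
  "squeeze": 25
}}

```text
time_s: 18.63
ee_pos: [0.4698, -0.2042, 0.0045]
tool_rot: [180.0, 0.1, 150.0]
wrist_force: [-1.6, 1.8, 7.5]
grip_width: 0.0163
finger_force: 24.2
```

>>> {"op": "drive_tool", "data": {
  "increments": [
    [0, 0, 0, 0, 0, 0],
    [0, 0, -0.5, 0, 0, 0],
    [0, 0, -3, 0, 0, 0],
    [0, 0, -3, 0, 0, -7],
    [0, 0, -3, 0, 0, -7]
  ]
}}

```text
time_s: 19.05
ee_pos: [0.4689, -0.204, 0.1003]
tool_rot: [180.0, -0.0, 164.3]
wrist_force: [0.6, -0.8, -0.4]
grip_width: 0.0163
finger_force: 24.4
```

>>> {"op": "drive_tool", "data": {
  "increments": [
    [0, 0, 0, 0, 0, -7],
    [0, 0, 0, 0, 0, -7],
    [0, 0, 0, 0, 0, -2],
    [0, 0, 0, 0, 0, 0],
    [0, 0, 0, 0, 0, 0]
  ]
}}

```text
time_s: 19.47
ee_pos: [0.4693, -0.2041, 0.0991]
tool_rot: [-180.0, 0.0, 179.9]
wrist_force: [0.3, -0.1, 0.0]
grip_width: 0.016
finger_force: 24.4
```

>>> {"op": "drive_tool", "data": {
  "increments": [
    [-1.3, 3.5, 0, 0, 0, 0],
    [-1.3, 3.5, 0, 0, 0, 0],
    [-1.3, 3.5, 0, 0, 0, 0],
    [-1.3, 3.5, 0, 0, 0, 0],
    [-1.3, 3.5, 0, 0, 0, 0]
  ]
}}

```text
time_s: 19.88
ee_pos: [0.5346, -0.0274, 0.099]
tool_rot: [180.0, 0.0, 179.9]
wrist_force: [1.6, -0.3, -0.4]
grip_width: 0.0165
finger_force: 24.4
```

>>> {"op": "drive_tool", "data": {
  "increments": [
    [-1.3, 3.5, 0, 0, 0, 0],
    [-1.3, 3.5, 0, 0, 0, 0],
    [-1.3, 3.5, 0, 0, 0, 0],
    [-1.3, 3.5, 0, 0, 0, 0],
    [-1.3, 3.5, 0, 0, 0, 0]
  ]
}}

```text
time_s: 20.3
ee_pos: [0.5995, 0.1478, 0.0988]
tool_rot: [-180.0, -0.0, 179.9]
wrist_force: [-0.2, -0.6, 1.3]
grip_width: 0.0162
finger_force: 24.4
```

>>> {"op": "drive_tool", "data": {
  "increments": [
    [-1.3, 3.5, 0, 0, 0, 0],
    [-1.1, 3.2, 0, 0, 0, 0],
    [0, 0, 0, 0, 0, 2.6],
    [0, 0, 0, 0, 0, 0],
    [0, 0, 0, 0, 0, 0]
  ]
}}

```text
time_s: 20.72
ee_pos: [0.623, 0.2126, 0.0985]
tool_rot: [-180.0, -0.0, 177.4]
wrist_force: [1.3, -0.3, 0.2]
grip_width: 0.0166
finger_force: 24.5
```

>>> {"op": "drive_tool", "data": {
  "increments": [
    [0, 0, 3, 0, 0, 0],
    [0, 0, 3, 0, 0, 0],
    [0, 0, 2, 0, 0, 0],
    [0, 0, 0.6, 0, 0, 0],
    [0, 0, 0.2, 0, 0, 0]
  ]
}}

```text
time_s: 21.13
ee_pos: [0.6224, 0.2115, 0.0099]
tool_rot: [-179.9, -0.1, 177.3]
wrist_force: [0.5, 0.3, -0.1]
grip_width: 0.0162
finger_force: 24.5
```

>>> {"op": "drive_tool", "data": {
  "increments": [
    [0, 0, 0, 0, 0, 0],
    [0, 0, 0, 0, 0, 0],
    [0, 0, 0, 0, 0, 0]
  ]
}}

```text
time_s: 21.38
ee_pos: [0.6243, 0.213, 0.0125]
tool_rot: [180.0, 0.1, 177.4]
wrist_force: [-1.4, -0.1, 0.6]
grip_width: 0.016
finger_force: 24.5
```

Slightly high, so lower 2 mm more, release and go up.

>>> {"op": "drive_tool", "data": {
  "increments": [
    [0, 0, 0.2, 0, 0, 0],
    [0, 0, 0, 0, 0, 0],
    [0, 0, 0, 0, 0, 0]
  ]
}}

```text
time_s: 21.63
ee_pos: [0.6235, 0.2129, 0.0091]
tool_rot: [180.0, 0.0, 177.4]
wrist_force: [-0.5, 0.4, -0.1]
grip_width: 0.0161
finger_force: 24.5
```

>>> {"op": "drive_tool", "data": {
  "increments": [
    [0, 0, 0, 0, 0, 0],
    [0, 0, 0, 0, 0, 0],
    [0, 0, 0, 0, 0, 0],
    [0, 0, 0, 0, 0, 0],
    [0, 0, -1, 0, 0, 0]
  ],
  "claw": 4
}}

```text
time_s: 22.05
ee_pos: [0.6222, 0.2125, 0.0174]
tool_rot: [-179.9, -0.2, 177.4]
wrist_force: [-0.0, 0.1, -1.5]
grip_width: 0.0399
finger_force: 0.0
```

>>> {"op": "drive_tool", "data": {
  "increments": [
    [0, 0, -3, 0, 0, 0],
    [0, 0, -3, 0, 0, 0],
    [0, 0, -4, 0, 0, 0],
    [0, 0, -4, 0, 0, 0],
    [0, 0, -2, 0, 0, -2.6]
  ]
}}

```text
time_s: 22.47
ee_pos: [0.6243, 0.2132, 0.1849]
tool_rot: [179.9, 0.3, 179.9]
wrist_force: [0.7, -0.0, 0.7]
grip_width: 0.0403
finger_force: 0.0
```

>>> {"op": "drive_tool", "data": {
  "increments": [
    [1.2, -3.7, 0, 0, 0, 0],
    [1.2, -3.7, 0, 0, 0, 0],
    [1.2, -3.7, 0, 0, 0, 0],
    [1.2, -3.7, 0, 0, 0, 0],
    [1.2, -3.7, 0, 0, 0, 0]
  ],
  "claw": 7
}}

```text
time_s: 22.88
ee_pos: [0.5624, 0.0264, 0.1797]
tool_rot: [-180.0, 0.0, -180.0]
wrist_force: [0.7, -1.2, 0.1]
grip_width: 0.0698
finger_force: 0.0
```

>>> {"op": "drive_tool", "data": {
  "increments": [
    [1.2, -3.7, 0, 0, 0, 0],
    [1.2, -3.7, 0, 0, 0, 0],
    [1.2, -3.7, 0, 0, 0, 0],
    [1.2, -3.7, 0, 0, 0, 0],
    [1.2, -3.7, 0, 0, 0, 0]
  ]
}}

```text
time_s: 23.3
ee_pos: [0.5025, -0.1587, 0.1798]
tool_rot: [-180.0, 0.1, -180.0]
wrist_force: [0.6, -0.5, -0.6]
grip_width: 0.0699
finger_force: 0.0
```

>>> {"op": "drive_tool", "data": {
  "increments": [
    [1, -3.7, 0, 0, 0, 0],
    [1, -3.7, 0, 0, 0, 0],
    [1, -3.7, 0, 0, 0, 0],
    [0.4, -3.7, 0, 0, 0, 0],
    [0, -3.7, 0, 0, 0, 0]
  ]
}}

```text
time_s: 23.72
ee_pos: [0.4681, -0.3441, 0.1801]
tool_rot: [-180.0, 0.0, 180.0]
wrist_force: [0.8, 0.7, 0.3]
grip_width: 0.0699
finger_force: 0.0
```

>>> {"op": "drive_tool", "data": {
  "increments": [
    [0, 0, 0, 0, 0, 4],
    [0, 0, 0, 0, 0, 4],
    [0, 0, 0, 0, 0, 0],
    [0, 0, 0, 0, 0, 0]
  ]
}}

```text
time_s: 24.05
ee_pos: [0.4693, -0.3421, 0.1794]
tool_rot: [-180.0, 0.0, 172.1]
wrist_force: [-0.3, 0.8, 1.0]
grip_width: 0.07
finger_force: 0.0
```

```bash
python3 -c "
from h import *
c,s=look('tape_measure',(.028,0),'w7')
rect(c,s,(22,150,100),(35,255,255),.05)
rect(c,s,(0,0,150),(180,60,255),.016,3)
c,s=look('tape_tray',(.01,0))
c=camera('top');cv2.imwrite('pics/t7.png',cv2.resize(c['image'][170:300,170:500],None,fx=2.4,fy=2.4))"
```

```text
tape_measure rec [313. 219.] 0.55 [ 0.468  -0.3448  0.028 ]
tape_measure tip [311. 219.] 0.66 [ 0.4756 -0.3477  0.    ]
[ 0.4693 -0.3421  0.1794] [-1.7999e+02  2.0000e-02  1.7212e+02]
rect 2382.5 [310.03652968 218.89041096] [ 0.4641 -0.3463] [0.0278 0.0659] 83.6
rect 62631.5 [484.14394323 285.2691333 ] [ 0.5987 -0.1474] [0.5729 0.4233] 69.5
rect 62015.0 [101.16573034 227.78300562] [ 0.5597 -0.5737] [0.2584 0.5663] 64.6
rect 2331.0 [155.26041667 456.75520833] [ 0.749  -0.5747] [0.0644 0.1322] 50.9
tape_tray rec [449. 307.] 0.98 [ 0.5847 -0.2196  0.01  ]
tape_tray tip [434. 331.] 0.89 [ 0.6185 -0.233   0.    ]
[ 0.4695 -0.3418  0.1792] [-1.7999e+02  2.0000e-02  1.7214e+02]
```

View pics/w7.png

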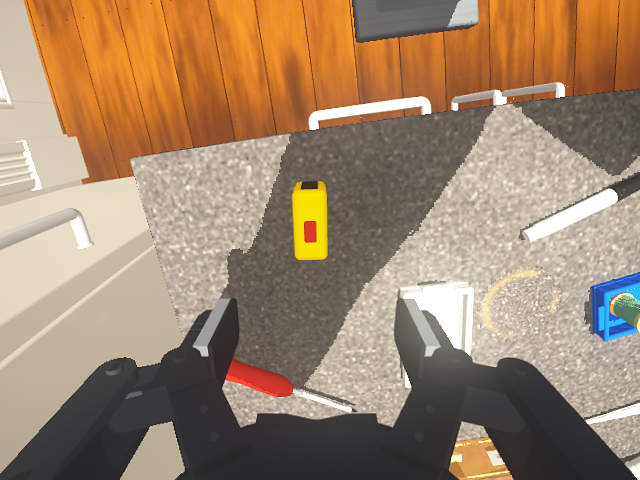

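View pics/t7.png

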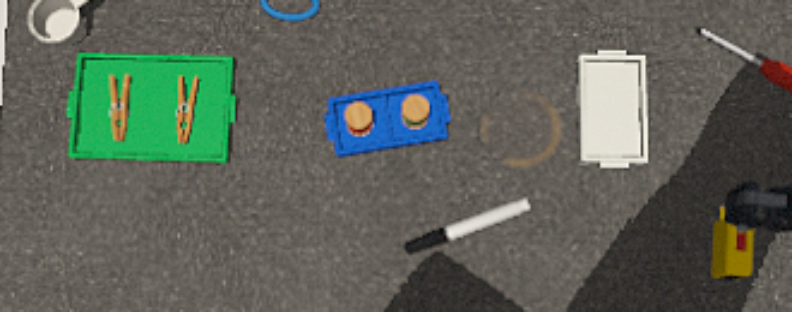

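Tape top is at (310,220), aligned between the fingers. In the top crop both pegs lie flat in the green tray at (118,105) and (187,105), and both reels are in the blue tray. Descending on the tape.

>>> {"op": "drive_tool", "data": {
  "increments": [
    [0.2, -0.45, 3, 0, 0, 0],
    [0, 0, 3.5, 0, 0, 0],
    [0, 0, 3.5, 0, 0, 0],
    [0, 0, 3, 0, 0, 0],
    [0, 0, 1.7, 0, 0, 0]
  ]
}}

```text
time_s: 24.82
ee_pos: [0.4653, -0.3451, 0.0285]
tool_rot: [179.9, -0.2, 172.0]
wrist_force: [0.1, 0.8, -0.4]
grip_width: 0.07
finger_force: 0.0
```

>>> {"op": "drive_tool", "data": {
  "increments": [
    [0, 0, 0.9, 0, 0, 0],
    [0, 0, 0.3, 0, 0, 0],
    [0, 0, 0, 0, 0, 0],
    [0, 0, 0, 0, 0, 0]
  ]
}}

```text
time_s: 25.15
ee_pos: [0.4674, -0.3468, 0.021]
tool_rot: [-180.0, 0.1, 172.0]
wrist_force: [0.4, 0.2, 0.5]
grip_width: 0.07
finger_force: 0.0
```

>>> {"op": "drive_tool", "data": {
  "increments": [
    [0, 0, 0, 0, 0, 0],
    [0, 0, 0, 0, 0, 0],
    [0, 0, 0, 0, 0, 0],
    [0, 0, 0, 0, 0, 0],
    [0, 0, 0, 0, 0, 0]
  ],
  "claw": 2,
  "squeeze": 50
}}

```text
time_s: 25.57
ee_pos: [0.4671, -0.3466, 0.0206]
tool_rot: [-180.0, 0.1, 172.0]
wrist_force: [-1.4, 1.5, 7.3]
grip_width: 0.0274
finger_force: 49.2
```

>>> {"op": "drive_tool", "data": {
  "increments": [
    [0, 0, 0, 0, 0, 0],
    [0, 0, -0.5, 0, 0, 0],
    [0, 0, -2, 0, 0, 0],
    [0, 0, -3, 0, 0, 0],
    [0, 0, -3, 0, 0, 0]
  ]
}}

```text
time_s: 25.98
ee_pos: [0.466, -0.3458, 0.1056]
tool_rot: [179.9, -0.1, 172.0]
wrist_force: [0.4, -0.5, -2.1]
grip_width: 0.0272
finger_force: 49.3
```

>>> {"op": "drive_tool", "data": {
  "increments": [
    [0, 0, 0, 0, 0, -4],
    [0, 0, 0, 0, 0, -4],
    [0, 0, 0, 0, 0, 0],
    [0, 0, 0, 0, 0, 0]
  ]
}}

```text
time_s: 26.32
ee_pos: [0.4666, -0.3462, 0.1049]
tool_rot: [180.0, -0.0, 179.9]
wrist_force: [0.4, 0.4, -2.0]
grip_width: 0.0277
finger_force: 49.4
```

>>> {"op": "drive_tool", "data": {
  "increments": [
    [-2.4, 1.8, 0, 0, 0, 0],
    [-2.4, 1.8, 0, 0, 0, 0],
    [-2.4, 1.8, 0, 0, 0, 0],
    [-2.4, 1.8, 0, 0, 0, 0],
    [-2.4, 1.8, 0, 0, 0, 0]
  ]
}}

```text
time_s: 26.73
ee_pos: [0.5874, -0.2552, 0.1044]
tool_rot: [180.0, -0.0, 179.8]
wrist_force: [-0.4, -0.8, -1.4]
grip_width: 0.0271
finger_force: 49.4
```

>>> {"op": "drive_tool", "data": {
  "increments": [
    [-2.4, 2, 0, 0, 0, 0],
    [0, 0, 1, 0, 0, 0],
    [0, 0, 1, 0, 0, 0],
    [0, 0, 0, 0, 0, 0],
    [0, 0, 0, 0, 0, 0]
  ]
}}

```text
time_s: 27.15
ee_pos: [0.6094, -0.2366, 0.0839]
tool_rot: [180.0, -0.1, 179.9]
wrist_force: [-0.4, -0.2, -1.4]
grip_width: 0.0271
finger_force: 49.5
```

```bash
python3 -c "
from h import *
c,s=look('tape_tray',(.01,0),'w8')"
```

```text
tape_tray rec [321. 218.] 0.92 [ 0.5867 -0.2335  0.01  ]
tape_tray rec [620. 258.] 0.22 [ 0.6155 -0.0224  0.01  ]
[ 0.6094 -0.2366  0.0839] [ 1.7996e+02 -1.3000e-01  1.7990e+02]
```

View pics/w8.png

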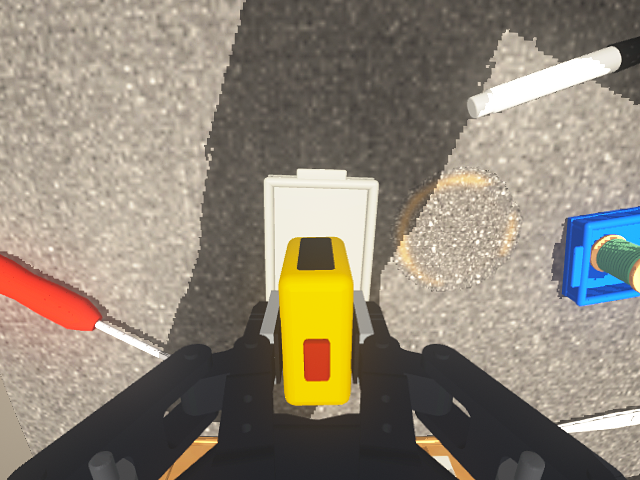

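The tape is held upright and centred over the white tray (tray cols 265–378). Lowering.

>>> {"op": "drive_tool", "data": {
  "increments": [
    [0, 0, 2.5, 0, 0, 0],
    [0, 0, 2, 0, 0, 0],
    [0, 0, 0.8, 0, 0, 0],
    [0, 0, 0.4, 0, 0, 0],
    [0, 0, 0.2, 0, 0, 0]
  ]
}}

```text
time_s: 27.72
ee_pos: [0.6106, -0.2366, 0.0261]
tool_rot: [-180.0, 0.0, 180.0]
wrist_force: [-0.2, 0.3, -0.9]
grip_width: 0.0272
finger_force: 49.5
```

>>> {"op": "drive_tool", "data": {
  "increments": [
    [0, 0, 0, 0, 0, 0],
    [0, 0, 0, 0, 0, 0],
    [0, 0, 0, 0, 0, 0]
  ]
}}

```text
time_s: 27.97
ee_pos: [0.6113, -0.2365, 0.0268]
tool_rot: [-180.0, 0.1, 180.0]
wrist_force: [-0.2, -0.8, -1.9]
grip_width: 0.0276
finger_force: 49.5
```

>>> {"op": "drive_tool", "data": {
  "increments": [
    [0, 0, 0.2, 0, 0, 0],
    [0, 0, 0, 0, 0, 0],
    [0, 0, 0, 0, 0, 0]
  ]
}}

```text
time_s: 28.22
ee_pos: [0.6114, -0.2366, 0.0246]
tool_rot: [-180.0, 0.1, -180.0]
wrist_force: [0.4, -0.7, 5.9]
grip_width: 0.0271
finger_force: 50.2
```

>>> {"op": "drive_tool", "data": {
  "increments": [
    [0, 0, 0, 0, 0, 0],
    [0, 0, 0, 0, 0, 0],
    [0, 0, 0, 0, 0, 0],
    [0, 0, 0, 0, 0, 0],
    [0, 0, -0.5, 0, 0, 0]
  ],
  "claw": 5
}}

```text
time_s: 28.63
ee_pos: [0.6101, -0.2361, 0.028]
tool_rot: [180.0, -0.1, 180.0]
wrist_force: [-0.1, 0.3, -0.8]
grip_width: 0.0506
finger_force: 0.0
```

>>> {"op": "drive_tool", "data": {
  "increments": [
    [0, 0, -2, 0, 0, 0],
    [0, 0, -3, 0, 0, 0],
    [0, 0, -4, 0, 0, 0],
    [0, 0, -4, 0, 0, 0],
    [3, 0, -2, 0, 0, 0]
  ]
}}

```text
time_s: 29.05
ee_pos: [0.5857, -0.237, 0.1843]
tool_rot: [-179.8, 0.5, -179.9]
wrist_force: [2.8, -2.0, 0.8]
grip_width: 0.0498
finger_force: 0.0
```

>>> {"op": "drive_tool", "data": {
  "increments": [
    [4, 0, 0, 0, 0, 0],
    [4, 0, 0, 0, 0, 0],
    [3, 0, 0, 0, 0, 0],
    [0, 0, 0, 0, 0, 0],
    [0, 0, 0, 0, 0, 0]
  ]
}}

```text
time_s: 29.47
ee_pos: [0.4697, -0.2364, 0.1798]
tool_rot: [-180.0, 0.0, 179.9]
wrist_force: [1.0, 0.8, 0.3]
grip_width: 0.0505
finger_force: 0.0
```

```bash
python3 -c "
from h import *
a=camera('top')['image'][170:300,170:500];b=camera('scene')['image'][180:380,200:480]
a=cv2.resize(a,None,fx=2.4,fy=2.4)[:200];b=cv2.resize(b,None,fx=1.9,fy=1.9)
o=np.zeros((590,800,3),np.uint8);o[:a.shape[0],:a.shape[1]]=a;o[205:205+b.shape[0],:b.shape[1]]=b;cv2.imwrite('pics/end.png',o)
c=camera('top')
for q in 'red_reel green_reel peg_a tape_measure'.split():
    for r in tip_of(c,q)[:2]: print(q,round(r['score'],2),np.round(world(r['point'],c,.004)[0],3))"
```

```text
red_reel 0.49 [0.604 0.031 0.004]
green_reel 0.53 [ 0.61  -0.024  0.004]
peg_a 0.64 [0.625 0.28  0.004]
tape_measure 0.94 [ 0.615 -0.237  0.004]
```

View pics/end.png

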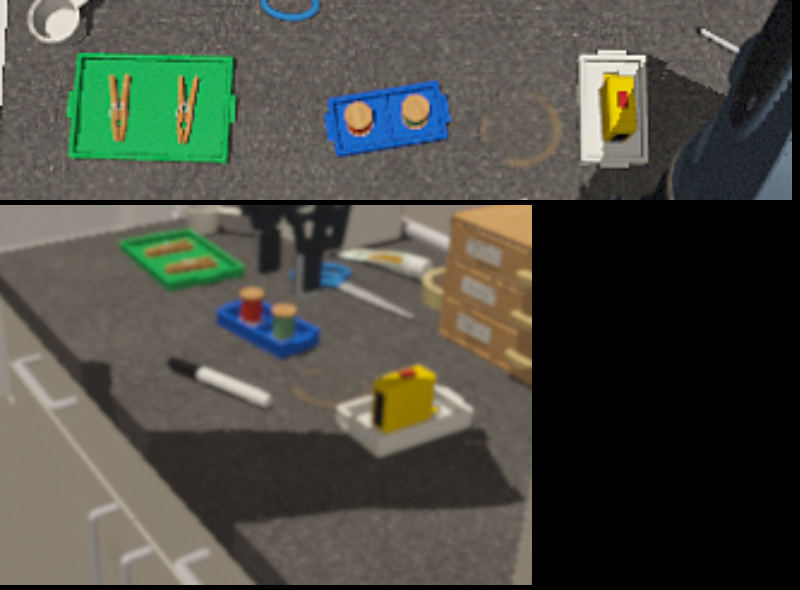

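The final picture shows all five things in place: pegs at (118,105) and (187,105), reels at (359,117) and (415,110), and the tape upright in the white tray at (618,105). Handing in.

```bash
python3 -c "
from h import *
print(ticket.finish_job())"
```

```text
the job is handed in; nothing more can be done
None
```

The job is handed in at about 30 s: both reels stand in the blue tray (one per bay), both pegs lie flat side by side in the green tray, and the tape measure stands in the white tray; the final pictures confirm this, but no verdict was returned.

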